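# Count to the third gap and slide the soap home

## Task

Count along the rack's top back rail with a fingertip, starting at the end that carries the tall cutlery cup: touch the rail over the first, the second and the third gap in turn. Then, with the fingers only and without picking it up, slide the bar of soap along the channel and push it into that third gap until it is fully home against the back plate. Leave everything else where it is, and finish clear of everything.

Things in the scene. Friction and masses are not known exactly. Their poses are not given: they have to be found in the camera images.
- rack: white-coated divider rack fixed on the worktop, turned up to 10 degrees. Origin: at worktop height, mid-width, at the front line of the dividers; x points into the gaps (away from the robot), y left along the row. Seven dark wire dividers, 8 mm thick, 54 mm tall, round fronts, at y = 0, +-54, +-108, +-162 mm leave six gaps 46 mm wide, centres y = +-27, +-81, +-135 mm, open to the front.
- channel (a point): middle of the floor of the open channel along the front of the rack, 4 mm above the worktop; axes as the rack's. The channel spans rack x = -104 to 0 mm and the whole 340 mm width, open at both ends. On the robot's side a kerb, 6 mm thick (rack x = -110 to -104 mm), top 16 mm above the worktop, bounds it; on the other side are the divider fronts.
- back (a point): middle of the front face of the back plate that closes the gaps at rack x = 75 mm, 30 mm above the worktop; the dividers run from rack x = 0 to this plate. Axes as the rack's.
- cup: tall rectangular white cutlery cup, 70 (x) x 50 (y) x 85 mm tall, fixed to one end of the rack, left or right (193 mm from the rack's middle along y). It marks the end from which gaps are counted. Origin under its centre; axes as the rack's.
- ledge: low white tray, 70 x 50 x 18 mm, fixed to the other end of the rack. Origin under its centre.
- soap_mid (a point): centre of the loose bar of tan laundry soap, 90 mm long (x), 40 wide (y), 50 tall (z), about 0.2 kg, standing in the channel with its length pointing into the rack; slides easily along it (14 mm play front to back). Centre 29 mm above the worktop. Fully home in a gap its centre is at rack x = 30 mm and 15 mm of it stick out in front of the dividers.
- rail_a: piece of the rack's top back rail over the leftmost gap (left = +y): rigid flat white bar 54 mm long (y), 20 mm wide (x), top 70 mm above the worktop; six pieces join in one level rail, a thin dark clip over each divider. Origin: centre of its top face (rack x = 84 mm).
- rail_b: piece of the rack's top back rail over the second from left gap (left = +y): rigid flat white bar 54 mm long (y), 20 mm wide (x), top 70 mm above the worktop; six pieces join in one level rail, a thin dark clip over each divider. Origin: centre of its top face (rack x = 84 mm).
- rail_c: piece of the rack's top back rail over the third from left gap (left = +y): rigid flat white bar 54 mm long (y), 20 mm wide (x), top 70 mm above the worktop; six pieces join in one level rail, a thin dark clip over each divider. Origin: centre of its top face (rack x = 84 mm).
- rail_d: piece of the rack's top back rail over the third from right gap (left = +y): rigid flat white bar 54 mm long (y), 20 mm wide (x), top 70 mm above the worktop; six pieces join in one level rail, a thin dark clip over each divider. Origin: centre of its top face (rack x = 84 mm).
- rail_e: piece of the rack's top back rail over the second from right gap (left = +y): rigid flat white bar 54 mm long (y), 20 mm wide (x), top 70 mm above the worktop; six pieces join in one level rail, a thin dark clip over each divider. Origin: centre of its top face (rack x = 84 mm).
- rail_f: piece of the rack's top back rail over the rightmost gap (left = +y): rigid flat white bar 54 mm long (y), 20 mm wide (x), top 70 mm above the worktop; six pieces join in one level rail, a thin dark clip over each divider. Origin: centre of its top face (rack x = 84 mm).
- brush: wooden scrubbing brush, 66 x 34 x 38 mm, loose, in an outermost compartment of the rack (first or sixth); origin under its centre; a bystander
- stone: two-tone grey sharpening stone, 64 x 36 x 26 mm, loose, in the other outermost compartment; origin under its centre; a bystander
- detergent: green detergent bottle, 66 mm across, 150 mm tall, left of the rack; origin under its centre; a bystander
- tumbler: glass tumbler, 72 mm across, 95 mm tall, right of the rack; origin under its centre; a bystander
- bowl: steel bowl, 130 mm across, 50 mm tall, left of the rack; origin under its centre; a bystander
- scoop: green plastic scoop with a side handle, 90 mm across, 100 mm tall, right of the rack; origin under its centre; a bystander
- spatula: spatula lying flat on the worktop beyond the rack; a bystander

How it is judged (in metres and radians):
On the way, in this order (a step that is already met when the one before it is completed fails the run):
1. a finger touches the top rail over the first gap from the cup's end (((y of cup in the frame of rack above 0 m and contact force between the fingers and rail_a above 0.3 N) or (y of cup in the frame of rack below 0 m and contact force between the fingers and rail_f above 0.3 N))).
2. a finger touches the top rail over the second gap from the cup's end (((y of cup in the frame of rack above 0 m and contact force between the fingers and rail_b above 0.3 N) or (y of cup in the frame of rack below 0 m and contact force between the fingers and rail_e above 0.3 N))).
3. a finger touches the top rail over the third gap from the cup's end (((y of cup in the frame of rack above 0 m and contact force between the fingers and rail_c above 0.3 N) or (y of cup in the frame of rack below 0 m and contact force between the fingers and rail_d above 0.3 N))).
4. the soap has been pushed home in the third gap from the cup's end (((y of cup in the frame of rack above 0 m and y of soap_mid in the frame of rack between 0.019 and 0.035 m) or (y of cup in the frame of rack below 0 m and y of soap_mid in the frame of rack between -0.035 and -0.019 m)) and x of soap_mid in the frame of rack above 0.025 m and z of soap_mid in the frame of rack below 0.033 m and angle between soap_mid's own z axis and vertical below 0.12 rad and angle between the x axis of soap_mid and the x axis of rack, either way round below 0.15 rad), for 0.2 s.
At the end, for the whole second after the job is handed in: The soap stands upright on the rack's floor, at rest, in the third gap counted from the cutlery cup's end (centre within 8 mm of the gap's middle, within 0.15 rad of straight), its front end within 5 mm of the back plate (all of step 4 and linear speed of soap below 0.01 m/s); the robot touches nothing.
It fails at once if the soap bar is lifted off the rack's floor or tipped over (z of soap_mid in the frame of rack above 0.045 m or angle between soap_mid's own z axis and vertical above 0.5 rad).
It fails at once if another loose thing is moved by more than 30 mm (distance of any of brush, stone, detergent, tumbler, bowl, scoop, spatula from where it was at the start of the episode above 0.03 m).
It also fails if it takes over 54 s, if anything falls off the work surface, if the arm or the gripper's body presses on something with over 40 N, if the wrist force passes 120 N, or if a joint passes its speed limit or range.

## Robot

A 7-joint arm with a two-finger parallel gripper is mounted at the origin on the work surface. World frame = base frame: x ahead of the robot, y to its left, z up, the work surface at z = 0. Lengths are in m, angles in degrees, forces in N, time in s.
With the tool pointing down it reaches from about 0.425 to 0.875 m from the base axis. Payload 8.4 kg.
Tool frame: the origin (TCP) lies midway between the tips of the shut fingers; the grasp point (between the pads) lies 19 mm behind it; z points along the fingers, y is the direction in which the jaws open and shut (so a half turn about z gives the same grasp; the last joint's range is limited). The gripper opens to 87 mm and grips with 3 to 60 N. Pads are 19 mm wide; open, the fingers measure 117 mm over their backs; the gripper's body (75 mm by 190 mm) begins 51 mm behind the grasp point.
Start: joints at [61.123, 19.091, 2.286, 83.961, -0.768, 76.965, -3.352], TCP at [0.256, -0.597, 0.223] pointing down, gripper open.
Joint ranges: [-147.57, 147.57], [-21.85, 119.76], [-74.77, 79.35], [14.55, 137.4], [-85.83, 265.84], [4.83, 119.75], [-152.11, 152.11]. Speed limits (degrees/s): [127.2, 127.2, 159.86, 159.86, 180, 180, 180].

## Interface

Orientations are given as a 3x3 rotation matrix whose columns are the frame's x, y, z axes.
In Python, from rig import r, set_gripper, kinematics, readout, grab_frame, finish_job gives the robot as it stands. Calls block until the motion is done:
- r.move_to(position, orientation): joint-space move of the TCP to a pose.
- r.move_l(position, ori=None, velocity=0.15, f_stop=None): straight line of the TCP; ori=None keeps the orientation; velocity is the mean speed in m/s. With f_stop (N) it stops when the force on the tool has changed by that much, and returns True; else False.
- r.move_joints(angles): joint-space move.
- set_gripper(opening, effort=None): finger opening in m; effort is the grip in N (None keeps the last); returns when the fingers have stopped.
- r.hold(seconds).
- kinematics.solve_ik(position, orientation): joint angles nearest the present ones, or None.
- readout.read_state(): the state.
- grab_frame(name): name is "scene" or "top"; returns a dict with "img" (400x640x3 uint8, blue, green, red), "intrinsics" (3x3 intrinsics, pixels), "pose" (4x4, takes a point from camera to world coordinates). Camera axes: x right, y up, looking along -z (the intrinsics and any distortion apply to the point x, -y, -z); pixel columns grow to the right and rows downward; lengths in m; the calibration is good to about 2 mm. A picture is of the moment at which its call begins. There is no depth.
A pose or a line that the arm cannot do raises r.IKError and nothing moves.
- finish_job(): hands the job in, once; it reports no verdict.
The state is a dict: "time": time; "joints": joint angles; "dq": joint speeds; "joint_torque": joint torques, N m; "position": TCP position; "ee_rot": TCP orientation; "force": force on the tool from outside, world axes, zero at the start; "moment": the same for the moment, N m; "finger_gap": finger opening in m.
Only numpy, scipy, OpenCV 4.12 (cv2) and the standard library are available. Lean on these libraries where they do the work, as an engineer would, in place of code of your own. Each camera call takes 0.05 s, during which the arm holds its last target. There are 200 camera calls.

## Working session

There is one attempt and no reset: what is moved stays moved. The work goes in short steps, each a Python script; the robot and the scene stay as the last script left them, time stands still between calls to the robot, and variables do not carry over. Pictures are saved under pics/ and viewed, about 8 in all and at most 12, crops included, and the job is handed in when it is done.

```bash
ls; mkdir -p pics
python3 - <<'E'
from rig import *
import cv2,numpy as np
for n in("top","scene"):
    f=grab_frame(n); cv2.imwrite(f"pics/{n}0.png",f["img"]); np.savez(f"{n}0.npz",**f); print(n,f["intrinsics"],f["pose"].round(4) if hasattr(f["pose"],'round') else f["pose"], [k for k in f])
s=readout.read_state();print(s["time"],s["position"],s["ee_rot"],s["finger_gap"])
E
```

```text
pics
top [[470.6796216    0.         305.21288938]
 [  0.         470.6796216  206.20752814]
 [  0.           0.           1.        ]] [[ 0.0276  0.9958 -0.0869  0.4775]
 [-0.9996  0.0271 -0.0072  0.0038]
 [-0.0048  0.0871  0.9962  1.3376]
 [ 0.      0.      0.      1.    ]] ['img', 'intrinsics', 'pose']
scene [[374.91303962   0.         319.94552465]
 [  0.         374.91303962 201.1494672 ]
 [  0.           0.           1.        ]] [[ 0.5847 -0.5192  0.6234  1.1667]
 [ 0.8113  0.3759 -0.4478 -0.4089]
 [-0.0018  0.7676  0.641   0.7006]
 [ 0.      0.      0.      1.    ]] ['img', 'intrinsics', 'pose']
0.1 [ 0.25582463 -0.59707571  0.22174914] [[ 9.19162455e-01  3.93878097e-01 -6.52945590e-04]
 [ 3.93878630e-01 -9.19161511e-01  1.31935392e-03]
 [-8.04978421e-05 -1.46988191e-03 -9.99998916e-01]] 0.08715928445667688
```

View pics/top0.png

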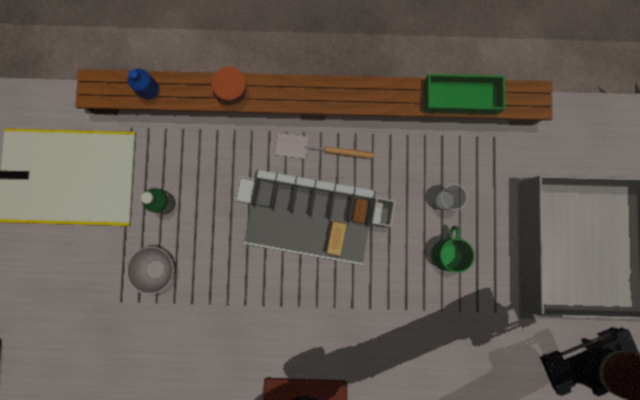

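View pics/scene0.png

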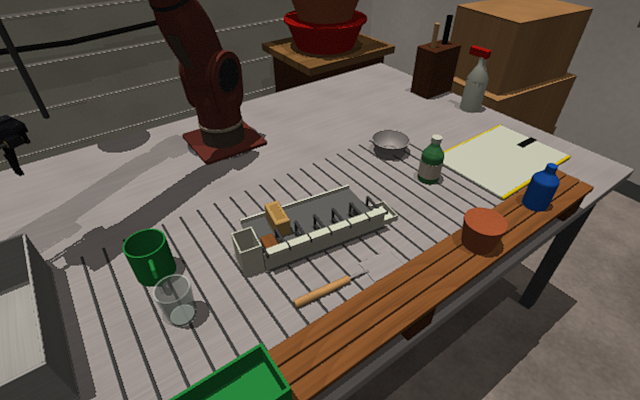

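The top view shows the rack near (310,215), with the brush (360,210) and the open cup (383,212) at its right end and the flat ledge (245,190) at its left. In the scene view the tall cup (247,250) is also beside the brush. The cup is therefore on the right (y<0), and the target is the third gap from the right. The soap is at (337,238). I'll zoom in next.

Run:
```python
import cv2
a=cv2.imread("pics/top0.png")[160:275,225:405]; b=cv2.imread("pics/scene0.png")[175:285,225:405]
g=lambda i:cv2.resize(i,None,fx=4.4,fy=4.4,interpolation=cv2.INTER_CUBIC)
cv2.imwrite("pics/c1.png",cv2.convertScaleAbs(g(a),alpha=1.6));
```

```text
(no output)
```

View pics/c1.png

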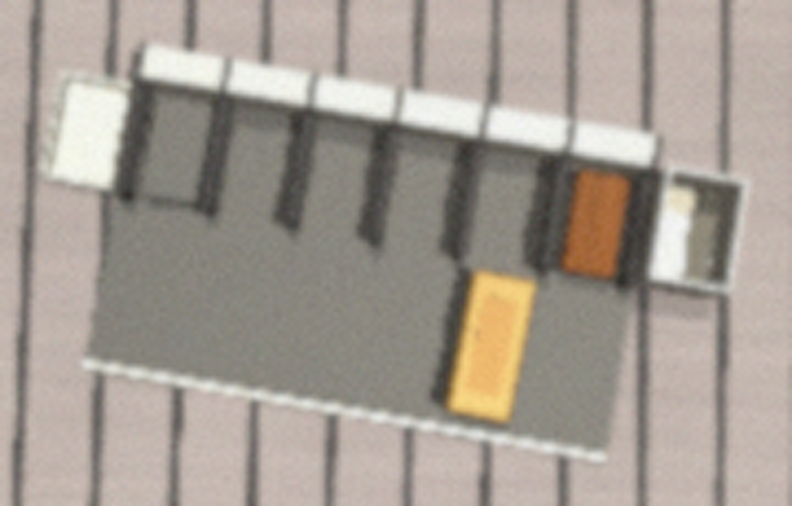

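```bash
cat > h.py <<'E'
import cv2,numpy as np
def ray(f,uv,z):
    K,P=f["intrinsics"],f["pose"]; uv=np.atleast_2d(uv).astype(float)
    d=np.c_[(uv[:,0]-K[0,2])/K[0,0],-(uv[:,1]-K[1,2])/K[1,1],-np.ones(len(uv))]@P[:3,:3].T
    return (P[:3,3]+d*((z-P[2,3])/d[:,2])[:,None])[:,:2]
def rect(f,mask,z):
    v,u=np.nonzero(mask); w=ray(f,np.c_[u,v],z)
    r=cv2.minAreaRect(w.astype(np.float32)*1000); b=cv2.boxPoints(r); return r,b,w
def soap(f,R=None):
    hsv=cv2.cvtColor(f["img"],cv2.COLOR_BGR2HSV); m=cv2.inRange(hsv,(12,110,90),(25,255,255))
    m[:180]=0;m[275:]=0;m[:,:225]=0;m[:,405:]=0
    n,l,s,c=cv2.connectedComponentsWithStats(m); k=1+np.argmax(s[1:,4]); return rect(f,l==k,0.054),s[k]
E
python3 - <<'E'
from h import *
f=np.load("top0.npz"); I=f["img"]; hsv=cv2.cvtColor(I,cv2.COLOR_BGR2HSV)
roi=np.zeros(I.shape[:2],np.uint8); roi[160:275,225:405]=1
w=((hsv[...,2]>125)&(hsv[...,1]<45)&(roi>0)).astype(np.uint8)
print(hsv[200,300],hsv[178,285],hsv[165,240])
n,l,s,c=cv2.connectedComponentsWithStats(w)
for k in range(1,n):
    if s[k,4]>15: print(k,s[k],c[k].round(1),ray(f,c[k],0.07).round(4))
r=soap(f); print("soap",r[0][0],r[1])
# manual corners
t=lambda p:np.array(p)/4.4+[225,160]
R=ray(f,t([(148,43),(658,133),(652,163),(142,80)]),.07); Kb=ray(f,t([(82,365),(606,458)]),.016)
print(R,Kb); 
for a,b in((R[0],R[1]),(R[3],R[2]),(Kb[0],Kb[1])): d=a-b; print(np.linalg.norm(d),np.degrees(np.arctan2(-d[0],d[1])))
E
```

```text
[19 24 86] [ 42   8 152] [ 14  27 121]
14 [258 169  18  11 133] [266.1 174.2] [[0.6727 0.1216]]
15 [277 173  18  10 130] [285.6 177.7] [[0.6643 0.0682]]
16 [235 176  19  26 319] [244.5 189.6] [[0.6288 0.1788]]
18 [297 177  18  10 130] [305.5 181.3] [[0.656  0.0141]]
21 [316 181  19   9 133] [325.  184.8] [[ 0.6479 -0.0392]]
23 [336 184  18  10 136] [344.7 188.2] [[ 0.64   -0.0929]]
25 [356 187  18  10 135] [364.1 191.6] [[ 0.6322 -0.1454]]
30 [373 203   9  21 136] [377.4 213.3] [[ 0.5742 -0.1823]]
31 [391 209   4  14  22] [392.5 216.1] [[ 0.5676 -0.2232]]
42 [248 243  70  14 115] [283.4 249.5] [[0.4698 0.0682]]
48 [319 256  16   4  24] [326.8 257.4] [[ 0.4522 -0.0487]]
49 [336 259  27   6  47] [348.8 261.4] [[ 0.4432 -0.1078]]
soap ((504.549560546875, -73.2696304321289), (38.92525100708008, 88.37156677246094), 79.86456298828125) [327 222  19  34 461]
[[ 0.68418465  0.14245747]
 [ 0.63662986 -0.17367584]
 [ 0.61795428 -0.17026437]
 [ 0.66099211  0.14532855]] [[ 0.48480491  0.18288493]
 [ 0.43526854 -0.15139893]]
0.31969004895686715 -8.5546554188601
0.3185139706547525 -7.765599614426157
0.3379342420159946 -8.42912279324653
```

```bash
cat >> h.py <<'E'
YAW=np.radians(-8.62); O=np.array([.5692,.0003])
A=np.array([[np.cos(YAW),-np.sin(YAW)],[np.sin(YAW),np.cos(YAW)]])
def W(x,y,z): return [*(O+A@[x,y]),z]
def ori(p):
    a=YAW+np.radians(p); c,s=np.cos(a),np.sin(a); return np.array([[c,s,0],[s,-c,0],[0,0,-1.]])
def rk(p): return (np.asarray(p)[:2]-O)@A
E
python3 - <<'E'
from h import *; from rig import *
for p in(0,90,-90): print(p,[kinematics.solve_ik(W(-.053,y,.025),ori(p)) for y in(-.14,)])
print([kinematics.solve_ik(W(*q),ori(0)) is not None for q in((.084,-.135,.06),(-.12,-.027,.026),(-.12,-.027,.12))])
set_gripper(0.0)
r.move_to(W(.084,-.135,.13),ori(0))
for y in(-.135,-.081,-.027):
    if y>-.13: r.move_l(W(.084,y,.1),velocity=.2)
    r.move_l(W(.084,y,.085),velocity=.15)
    h=r.move_l(W(.084,y,.062),velocity=.03,f_stop=2.)
    s=readout.read_state(); print(h,s["position"].round(4) if hasattr(s["position"],'round') else s["position"],np.round(s["force"],2),rk(s["position"]).round(4),round(s["time"],2))
    if y==-.081:
        f=grab_frame("scene"); cv2.imwrite("pics/s1.png",cv2.resize(f["img"][100:300,180:440],None,fx=3,fy=3))
    r.move_l(W(.084,y,.1),velocity=.15)
print(readout.read_state()["time"])
E
```

```text
0 [array([ 25.89141096,  15.91990991, -18.10083106, 114.0461393 ,
         6.29966972,  50.95451404, -94.15613774])]
90 [array([ 32.16065008,  16.75959681, -25.19381702, 113.73977376,
         9.04067601,  51.36695227,  -6.3816012 ])]
-90 [array([ -46.77462163,   31.89568263,   70.15802431,  117.18198928,
        -36.4326552 ,   56.81242251, -146.42026559])]
[True, True, True]
True [ 0.6322 -0.1457  0.0706] [-2.7  -0.01  8.3 ] [ 0.0842 -0.135 ] 4.75
True [ 0.6402 -0.0925  0.0706] [-2.46 -0.31  8.13] [ 0.0841 -0.0811] 6.31
True [ 0.6483 -0.0391  0.0705] [-2.2  -0.11  7.89] [ 0.0841 -0.0271] 7.92
8.2667
```

View pics/s1.png

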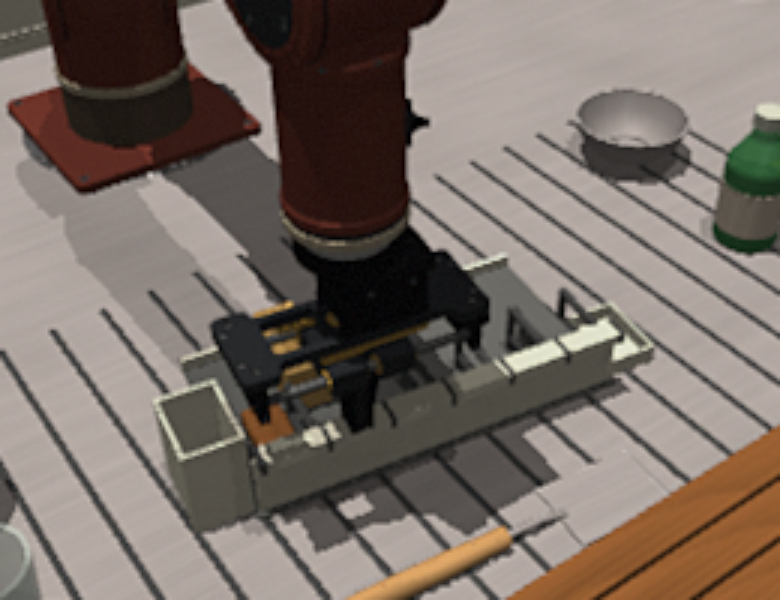

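The image shows the finger on the second rail piece at about (360,420), and all three touches registered at z = 0.0706, as expected. Next I slide the soap left.

Run:
```python
from h import *; from rig import *
r.move_l(W(.04,-.05,.15),velocity=.25)
r.move_to(W(-.053,-.137,.13),ori(90)); set_gripper(.03)
r.move_l(W(-.053,-.137,.022),velocity=.15)
print(r.move_l(W(-.053,-.0575,.022),velocity=.06,f_stop=20))
s=readout.read_state(); print(rk(s["position"]).round(4),np.round(s["force"],2))
r.move_l(W(-.053,-.075,.022)); r.move_l(W(-.053,-.10,.14),velocity=.25)
r.move_to(W(-.20,-.027,.16),ori(0))
f=grab_frame("top"); cv2.imwrite("pics/t2.png",cv2.resize(f["img"][140:300,210:410],None,fx=4,fy=3.75)); np.savez("t2.npz",**f)
(b,_,_),st=soap(f); print(b,st,rk(np.array(b[0])/1000).round(4),"yaw",np.degrees(YAW)); print(readout.read_state()["time"])
```

```text
False
[-0.0532 -0.0575] [-0.47  0.13  0.54]
((512.5615234375, -17.152231216430664), (38.92755889892578, 87.80957794189453), 81.23116302490234) [306 218  19  34 458] [-0.0534 -0.0257] yaw -8.62
15.7417
```

View pics/t2.png

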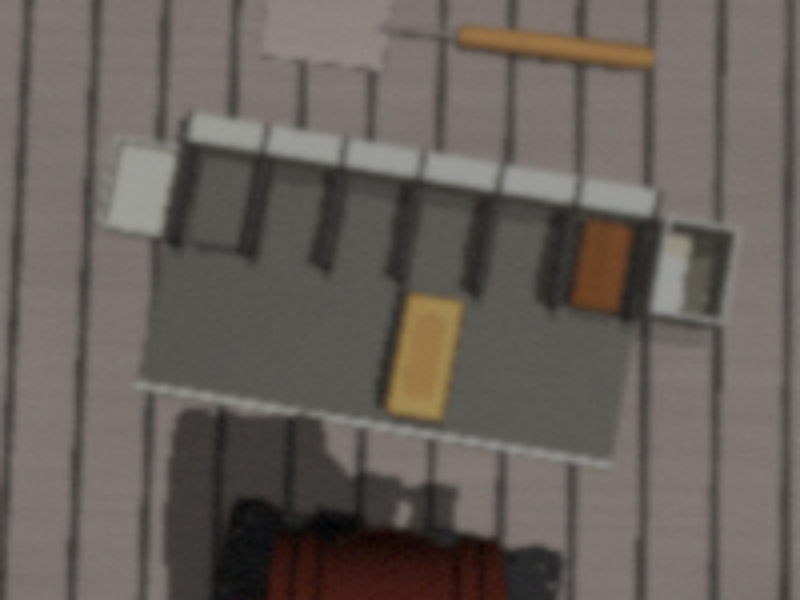

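The soap now stands in front of the third gap from the right (crop about (425,355), between the dividers at x≈400 and 478), and it is straight. Now I push it in.

Run:
```python
from h import *; from rig import *
set_gripper(.006)
r.move_l(W(-.125,-.027,.12),velocity=.25); r.move_l(W(-.125,-.027,.026))
for x,v in((-.06,.06),(-.018,.04)):
    h=r.move_l(W(x,-.027,.026),velocity=v,f_stop=15)
    s=readout.read_state(); print(h,rk(s["position"]).round(4),np.round(s["force"],2),round(s["time"],2))
    if h: break
r.move_l(W(rk(s["position"])[0]-.02,-.027,.026)); r.move_l(W(-.09,-.027,.12),velocity=.25); r.move_l(W(-.20,-.027,.16),velocity=.25)
f=grab_frame("top"); cv2.imwrite("pics/t3.png",cv2.resize(f["img"][140:300,210:410],None,fx=4,fy=3.75)); np.savez("t3.npz",**f)
(b,_,_),st=soap(f); print(b,st,rk(np.array(b[0])/1000).round(4)); print(readout.read_state()["time"])
```

```text
False [-0.06  -0.027] [ 0.19 -0.82 -0.71] 18.98
True [-0.0289 -0.027 ] [-0.34 -0.05  0.49] 19.75
((592.1109008789062, -29.55565643310547), (40.09715270996094, 88.0744400024414), 81.92008972167969) [312 189  19  34 465] [ 0.0271 -0.0261]
21.25
```

View pics/t3.png

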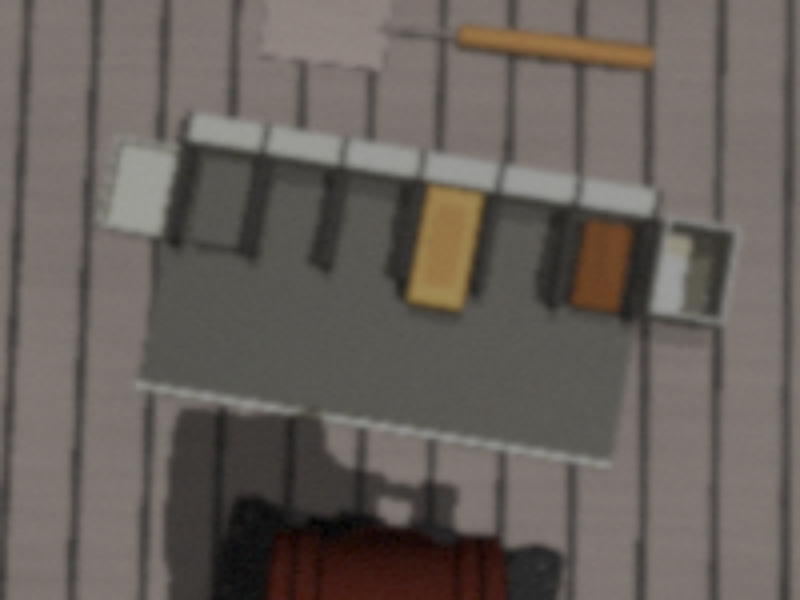

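The soap is in the gap and appears to touch the rail and back plate at about (455,188), but it measures x = 27 mm against the 30 mm expected. I'll push again, harder, to confirm it is home.

Run:
```python
from h import *; from rig import *
r.move_l(W(-.09,-.027,.12),velocity=.25); r.move_l(W(-.06,-.027,.026)); r.move_l(W(-.036,-.027,.026),velocity=.1)
for x in np.arange(-.033,-.017,.001):
    h=r.move_l(W(x,-.027,.026),velocity=.01,f_stop=30)
    s=readout.read_state(); print(h,rk(s["position"]).round(4),np.round(s["force"],1),round(s["time"],2))
    if h or np.linalg.norm(s["force"][:2])>30: break
r.move_l(W(-.05,-.027,.026)); r.move_l(W(-.09,-.027,.12),velocity=.25); r.move_l(W(-.20,-.027,.16),velocity=.25)
f=grab_frame("top"); np.savez("t4.npz",**f)
(b,_,_),st=soap(f); print(b,st,rk(np.array(b[0])/1000).round(4))
f=grab_frame("scene"); cv2.imwrite("pics/s4.png",cv2.resize(f["img"][150:300,200:420],None,fx=3.6,fy=3.6)); print(readout.read_state()["time"])
```

```text
False [-0.0331 -0.027 ] [-0.6 -0.2 -1. ] 23.52
False [-0.032 -0.027] [ 0.2  0.1 -0.2] 23.77
False [-0.031 -0.027] [ 0.4  0.1 -0.7] 24.02
False [-0.0299 -0.027 ] [-0.1  0.2 -0.2] 24.27
False [-0.029 -0.027] [0.5 0.2 0.1] 24.52
False [-0.0285 -0.027 ] [-4.6  0.4  2.4] 24.77
False [-0.0285 -0.027 ] [-9.   0.6  8. ] 25.02
False [-0.0285 -0.027 ] [-13.3   1.6  11. ] 25.27
False [-0.0285 -0.027 ] [-17.6   2.6  14.8] 25.52
False [-0.0285 -0.027 ] [-21.8   2.3  17.5] 25.77
False [-0.0285 -0.027 ] [-26.7   3.4  22.4] 26.02
False [-0.0285 -0.027 ] [-30.3   3.5  27.1] 26.27
((591.9090576171875, -29.605588912963867), (39.942142486572266, 87.57913970947266), 81.52787780761719) [312 189  19  34 464] [ 0.0269 -0.0262]
27.875
```

View pics/s4.png

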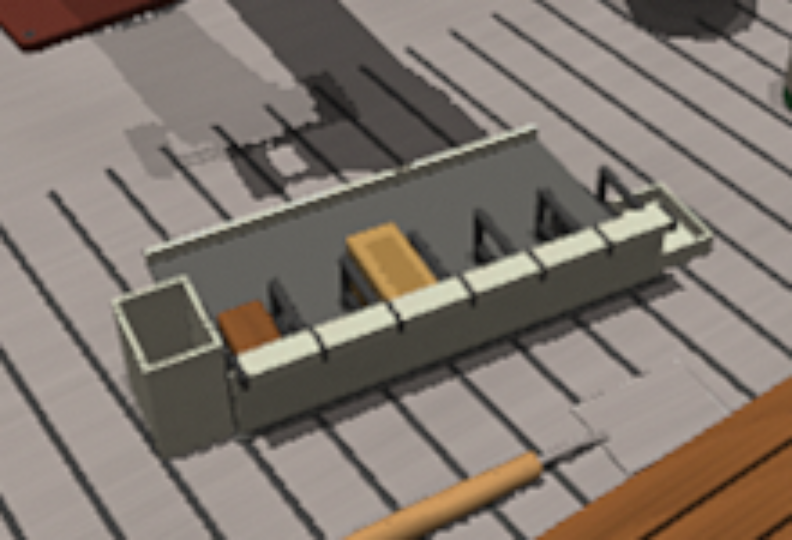

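The soap sits between its two dividers (about (395,265)) in the third gap from the cup, upright. It met a rigid stop at the same place in both pushes, with 30 N giving no further travel. Brush, stone and spatula are undisturbed and the arm is clear, so I'm handing in.

```bash
python3 -c "
from rig import *
s=readout.read_state();print(s['position'],s['force'],s['time']);finish_job()"
```

```text
[0.36796906 0.00353048 0.15935224] [-0.12127349  0.1398648  -0.49339915] 27.875
the job is handed in; nothing more can be done
```

I touched the rail over the first, second and third gaps from the cup's end, then slid the soap along the channel and pushed it into the third gap. I handed the job in at 27.9 s; no verdict is reported.

- **Rail:** the cup is on the right, so I touched rail_f, rail_e and rail_d in that order. Each touch registered about 8 N at z ≈ 0.0706 m.
- **Soap:** I slid it 54 mm left along the channel with the fingers only. It is straight in the gap and about 1 mm off the middle (y ≈ -26 mm).
- **Fully home:** the camera puts its centre at x ≈ 27 mm, against 30 mm nominal and the 25 mm needed. I put the 3 mm difference down to camera calibration. In two pushes the fingers stopped rigidly at the same place, and 30 N moved the soap no further.
- **Unexplained reading:** the hard push also showed about 27 N upward on the tool. I took this as friction on the soap face and did not look further.
- **Finish:** the arm ended clear in front of the rack. The brush and spatula looked undisturbed in the last pictures, and I moved nothing near the other bystanders. I did not measure any of them.

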